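# Slide the lens carriage into its notches and lock it

### The job

Put the lens into the beam: with a fingertip, push the lens carriage along its rails towards the mirror until you feel it drop flat into the locating notches - stop there, do not force it - then swing the retaining clip round over the carriage's edge as far as it goes. Do not lift or tip the carriage or touch the lens or its mount, and leave the other things on the table where they are.

Things in the scene. Friction and masses are not known exactly. Their poses are not given: they have to be found in the camera images.
- track: Fixed lens slide: black base plate 108 x 336 x 10 mm with two aluminium rails along its y axis. Origin: centre of its underside; y runs along the rails from the loading end to the mirror end, clip on the -x side, mirror on the +x side, z up. Rails 22 mm wide, y -160 to +160 mm, centred at x = -37 and +37 mm, tops 26 mm above the table; black end stops 10 mm taller.
- carriage: Loose grey carriage, 0.6 to 1 kg, riding on the rails. Origin: midway between its four feet at the height of their soles, 26 mm above the table while riding, 20 mm once dropped; axes as the track's. Plate 100 mm wide (x), y -65 to +55 mm, underside 9 mm and top 17 mm above the origin. It slides with 1 to 5 N.
- push_bar (a point): Middle of the rear (-y) face of the carriage's push bar, a cross bar 100 mm wide, 10 mm thick, 24 mm tall along its rear edge; the point is 19 mm above the carriage origin, the bar spans 7 to 31 mm above it. Push here along the track's +y. In the notches it stops dead and the force rises at once: stop pushing, well below 50 N.
- station (a point): Where the carriage's origin is when it sits in the notches: track y = +70 mm, on the centre line, 20 mm above the table. The four 13 mm wide notches (inner halves of the rails at y = +110, outer halves at +30 mm) take its 10 mm feet together: pushed slowly (about 40 mm/s) it drops 6 mm by its own weight, then stops dead against the notch walls.
- clip (a joint): Angle of the steel clip (rad), -0.6 to 1.57. 0: open, pointing along the track's +y beside the rail; closes clockwise seen from above; 1.57: closed on its stop, pointing along the track's +x over the carriage's edge. Stays where left; about 1 N at the pin turns it. Finger 14 mm wide, tip 57 mm from the pivot, 39.5 to 44.5 mm above the table.
- clip_pivot (a point): On the clip's upright axis, 44.5 mm above the table; in the track frame x = -74, y = +100 mm. Hub 20 mm across. The clip clears the top of the dropped carriage (37 mm above the table) by 2.5 mm and strikes the edge of one that has not dropped (43 mm).
- clip_pin (a point): Middle of the clip's upright black thumb pin, 42 mm from the pivot along the clip: 10 mm across, 12.4 mm at its head, from 44.5 to 66.5 mm above the table, this point 56.5 mm above it. Push it sideways to turn the clip. Closed, it is at x = -32, y = +100 mm in the track frame.
- lens: Round lens (ring 32 mm across) on a short post, fixed to the carriage plate 5 mm behind its origin. Base 27 mm across and 30 mm tall; its top is 62 mm above the plate, 105 mm above the table while riding. Origin: centre of its underside. Not to be touched.
- mirror: Mirror mount, 49 x 44 x 80 mm, fixed to the base plate at x = +78, y = +65 mm in the track frame, its top 90 mm above the table. Origin: under its middle, 10 mm above the table.
- ball_driver: Loose orange-handled ball driver, 161 x 21 x 21 mm, lying to the right of the slide. Origin: centre of its underside. Leave it.
- tweezers: Loose fine tweezers, 115 x 15 x 8 mm, lying to the right. Origin: centre of the underside. Leave them.
- gel_box: Loose flat chip box, 57 x 52 x 12 mm, at the front edge of the table to the right. Origin: centre of the underside. Leave it.
- sensor: Loose round black power sensor, 51 x 66 x 18 mm, lying between the slide and the fibre stage at the left. Origin: centre of the underside. Leave it.
- syringe: Loose glue syringe, 114 x 14 x 19 mm, lying at the front edge of the table. Origin: centre of the underside. Leave it.
- bottle: Loose white squeeze bottle with a red nozzle, 40 mm across, 95 mm tall, standing behind the slide. Origin: centre of the underside. Leave it.
- post: Loose steel post, 13 mm across, 75 mm tall, standing at the right. Origin: centre of the underside. Leave it.

How it is judged:
By the outcome, as a careful person would: the job done as asked, in the order asked, and still so for the second after the job is handed in, with the robot touching nothing.
It also fails if it takes over 45 s, if anything falls off the work surface, if the arm or the gripper's body presses on something with over 40 N, if the wrist force passes 120 N, or if a joint passes its speed limit or range.

### The arm

A 6-joint arm with a two-finger parallel gripper is mounted at the origin on a cart in front of the work surface, level with it; the furniture and walls round the work are solid. World frame = base frame: x ahead of the robot, y to its left, z up, the work surface at z = 0. Lengths are in m, angles in rad, forces in N, time in s.
With the tool pointing down it reaches from about 0.4 to 0.925 m from the base axis. Payload 12.5 kg.
Tool frame: the origin (TCP) lies on the centre line of the jaws, within the pads' length; the fingertips stand 17 mm ahead of it and the grasp point (between the pads) lies 2 mm behind it; z points along the fingers, y is the direction in which the jaws open and shut (so a half turn about z gives the same grasp; the last joint's range is limited). The gripper opens to 95 mm and grips with 3 to 60 N. Pads are 20 mm wide; open, the fingers measure 119 mm over their backs; the gripper's body (75 mm by 180 mm) begins 59 mm behind the grasp point.
Start: joints at [1.169, 0.491, 1.559, -0, 1.092, -0.106], TCP at [0.182, 0.598, 0.232] pointing down, gripper open.
Joint ranges: [-3.1, 3.1], [-0.84, 2.19], [0.05, 2.79], [-1.13, 4.28], [0.06, 2.93], [-2.69, 2.69]. Speed limits (rad/s): [2.22, 2.22, 2.79, 3.14, 3.14, 3.14].

### API

Orientations are given as a 3x3 rotation matrix whose columns are the frame's x, y, z axes.
In Python, from cell import manip, camera, camera_params, spotter gives the robot as it stands. The module is installed in compiled form; this text tells all that it offers.
- The arm moves only by the tool jog_arm, never from a script. Its argument "plan" is text: rows parted by semicolons, each of 7 numbers parted by spaces: the shift along the world's x, y, z in mm, then the turn, a rotation vector about the world's x, y, z in degrees, then the finger opening in mm, from 0 to 95.1. A call has 1 to 8 rows; each row shifts and turns the pose as measured when the row begins; what a row does not reach is not made up. A row lasts 1/12 s, in which the tool goes at most 41.7 mm and 7.16 degrees, less where a joint would pass 70% of its speed; a pose out of reach is approached as far as the arm can. A call is refused whole if a number of a shift passes 41.7 or a number of a turn 7.16, either way. A call with a gripper value outside its range is refused whole. The fingers move at their own pace and stop on an object; "newtons" is the grip in N (left out, the last holds). Time passes only in rows, so rows that do not move let the fingers close. It gives the time, the measured TCP pose, the force and the opening at its end, in the units of the state.
- manip.observe(): the state, without advancing time (a new reading comes with each control period).
- camera(name): name is "side" or "top"; returns (picture, depth): 480x640x3 uint8, red, green, blue; 480x640 float32, m along the optical axis (not along the pixel's ray), 0 where there is no reading.
- camera_params(name): a dict with "camera_matrix" (3x3 intrinsics, pixels), "cam_to_world" (4x4, takes a point from camera to world coordinates). Camera axes: x right, y up, looking along -z (the intrinsics and any distortion apply to the point x, -y, -z); pixel columns grow to the right and rows downward; lengths in m; the calibration is good to about 2 mm. A picture is of the moment at which its call begins. camera_params takes no time and is no camera call.
- manip.close_job(): hands the job in, once; it reports no verdict.
Trained networks look in the newest picture that a camera, given by its name, has taken for a name from the list of things; names that differ only in an ending like _2 or _b are one class to them, and where a whole thing is asked for, a point or a joint stands for the part that bears it (a point fixed in the world has none). Each returns a list of dicts, best first, with "confidence" (0 to 1); they miss things now and then, are a little off and sometimes report something else, mostly with a low value. They report only what shows in the picture. A call takes as long as a camera call.
- spotter.spot_in(name, camera): "extent" ([centre column, centre row, width, height] in pixels, round what is visible of it).
- spotter.pinpoint(name, camera): "pixel" ([column, row] in pixels: a listed point, or the origin of a listed thing).
The state is a dict: "time_s": time; "qpos": joint angles; "qd": joint speeds; "joint_torque": joint torques, N m; "tool_pos": TCP position; "tcp_rot": TCP orientation; "wrist_force": force on the tool from outside, world axes, zero at the start; "ft_torque": the same for the moment, N m; "opening": finger opening in m.
Only numpy, scipy, OpenCV 4.12 (cv2) and the standard library are available. Lean on these libraries where they do the work, as an engineer would, in place of code of your own. Each camera call takes 0.05 s, during which the arm holds its last target.

## Working session

There is one attempt and no reset: what is moved stays moved. The work goes in short steps, Python scripts to look and compute and a tool call to move; the robot and the scene stay as the last step left them, time stands still between calls to the robot, and variables do not carry over. Pictures are saved under pics/ and viewed, and the job is handed in when it is done.

Besides the shell and the picture viewer there is one more tool, called as name(argument=value, ...) on one line, values as JSON. jog_arm: Moves the arm, as the interface text tells. Its arguments: {"type":"object","properties":{"plan":{"type":"string"},"newtons":{"type":"number"}},"required":["plan"]}

```bash
mkdir -p pics; cat > h.py <<'E'
import numpy as np, cv2
from cell import manip, camera, camera_params, spotter
def snap(n,f):
    im,d=camera(n); cv2.imwrite('pics/'+f,im[:,:,::-1]); return im,d
def ray(n,px):
    p=camera_params(n);K=np.array(p['camera_matrix']);T=np.array(p['cam_to_world'])
    a=np.linalg.inv(K)@[px[0],px[1],1]; d=T[:3,:3]@np.array([a[0],-a[1],-1.0]); return T[:3,3],d
def atz(n,px,z):
    o,d=ray(n,px); return o+d*(z-o[2])/d[2]
def atd(n,px,dep):
    o,d=ray(n,px); return o+d*dep
E
python3 - <<'E'
from h import *
np.set_printoptions(precision=4,suppress=True)
im,d=snap('top','t0.png'); np.save('d0.npy',d)
for n in ['push_bar','station','clip_pivot','clip_pin','carriage','track','lens','mirror']:
    for r in spotter.pinpoint(n,'top')[:2]:
        print(n,r, )
snap('side','s0.png')
for n in ['push_bar','clip_pivot','clip_pin','carriage']:
    print(n,spotter.pinpoint(n,'side')[:2])
print(camera_params('top').keys(),camera_params('top')['camera_matrix'],camera_params('top')['cam_to_world'])
print(manip.observe())
E
```

```text
push_bar {'pixel': [317.0, 263.3], 'confidence': 0.71}
station {'pixel': [227.4, 259.8], 'confidence': 0.79}
clip_pivot {'pixel': [204.4, 296.9], 'confidence': 0.97}
clip_pin {'pixel': [178.9, 297.4], 'confidence': 0.52}
carriage {'pixel': [286.3, 262.8], 'confidence': 0.83}
carriage {'pixel': [224.9, 261.4], 'confidence': 0.65}
track {'pixel': [265.6, 264.8], 'confidence': 0.7}
track {'pixel': [201.1, 297.2], 'confidence': 0.21}
lens {'pixel': [284.6, 262.8], 'confidence': 0.48}
lens {'pixel': [227.4, 260.3], 'confidence': 0.44}
mirror {'pixel': [233.2, 221.2], 'confidence': 0.79}
mirror {'pixel': [438.3, 197.5], 'confidence': 0.74}
push_bar [{'pixel': [293.4, 240.9], 'confidence': 0.83}, {'pixel': [216.8, 194.7], 'confidence': 0.57}]
clip_pivot [{'pixel': [225.3, 209.5], 'confidence': 0.88}]
clip_pin [{'pixel': [215.6, 197.2], 'confidence': 0.68}]
carriage [{'pixel': [279.5, 238.1], 'confidence': 0.8}, {'pixel': [264.1, 217.4], 'confidence': 0.67}]
dict_keys(['camera_matrix', 'cam_to_world']) [[552.9825   0.     326.1132]
 [  0.     552.9825 242.3384]
 [  0.       0.       1.    ]] [[-0.0045  0.9849 -0.173   0.4017]
 [-1.     -0.0044  0.0009 -0.1586]
 [ 0.0001  0.173   0.9849  1.0354]
 [ 0.      0.      0.      1.    ]]
{'time_s': 0.7, 'qpos': array([ 1.1694,  0.4909,  1.5589,  0.    ,  1.0917, -0.1056]), 'qd': array([-0.001 , -0.0016,  0.0008, -0.0007, -0.0011, -0.0007]), 'joint_torque': array([  0.0012, -61.2329, -25.8412,   0.0693,   0.0444,  -0.    ]), 'tool_pos': array([0.1822, 0.5979, 0.2317]), 'tcp_rot': array([[-0.9566,  0.2915,  0.    ],
       [ 0.2915,  0.9566,  0.0001],
       [-0.    ,  0.0001, -1.    ]]), 'wrist_force': array([-0.0019, -0.5163,  0.5524]), 'ft_torque': array([-0.017 , -0.0127,  0.0389]), 'opening': 0.09498674146181589}
```

View pics/t0.png

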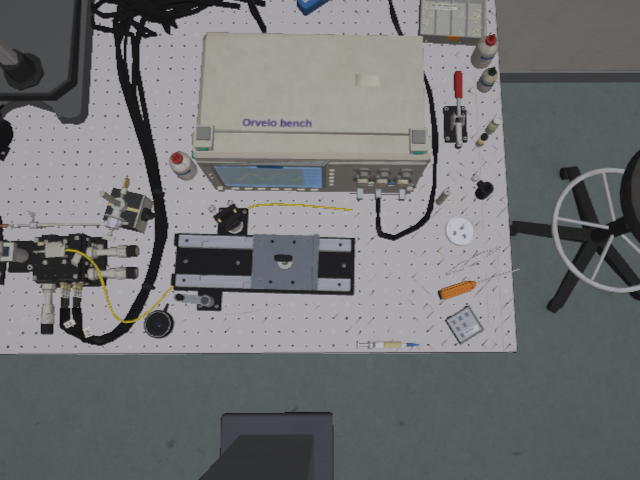

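View pics/s0.png

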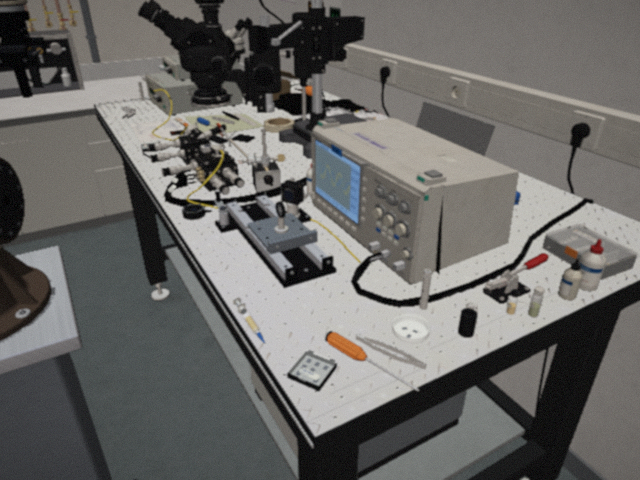

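```bash
python3 - <<'E'
from h import *
np.set_printoptions(precision=4,suppress=True)
print('push',atz('top',(317,263.3),.045),atz('side',(293.4,240.9),.045))
print('station',atz('top',(227.4,259.8),.02))
print('pivot',atz('top',(204.4,296.9),.0445),atz('side',(225.3,209.5),.0445))
print('pin',atz('top',(178.9,297.4),.0565),atz('side',(215.6,197.2),.0565))
print('carr',atz('top',(286.3,262.8),.026))
print('track',atz('top',(265.6,264.8),.0))
print('mirror',atz('top',(233.2,221.2),.01))
im=cv2.imread('pics/t0.png')[170:350,120:380]
cv2.imwrite('pics/t0c.png',cv2.resize(im,None,fx=3,fy=3,interpolation=cv2.INTER_CUBIC)[:, :])
E
```

```text
push [ 0.5373 -0.1428  0.045 ] [ 0.5444 -0.1396  0.045 ]
station [0.548  0.0237 0.02  ]
pivot [0.4777 0.0587 0.0445] [0.4792 0.052  0.0445]
pin [0.4761 0.1011 0.0565] [0.4746 0.0961 0.0565]
carr [ 0.5411 -0.086   0.026 ]
track [ 0.5411 -0.0451  0.    ]
mirror [0.6233 0.0165 0.01  ]
```

View pics/t0c.png

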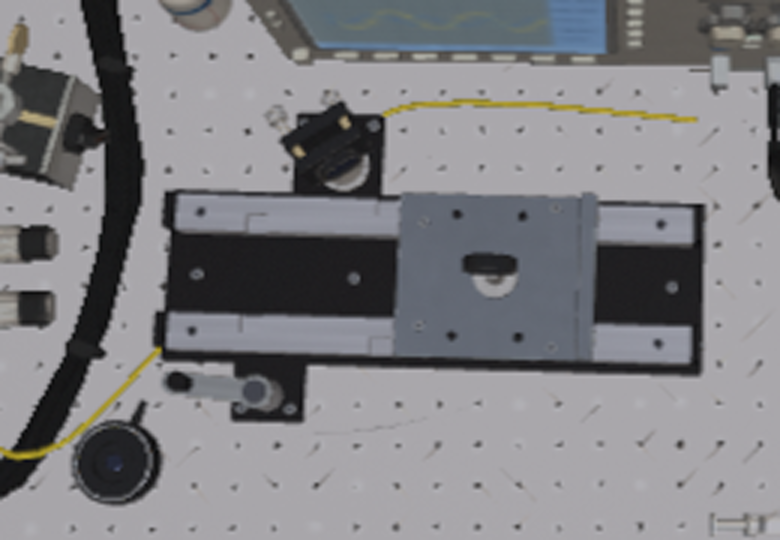

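```bash
cat >> h.py <<'E'
def fit(A,B):
    A=np.array(A,float);B=np.array(B,float);a=A.mean(0);b=B.mean(0)
    S=(A-a).T@(B-b);th=np.arctan2(S[0,1]-S[1,0],S[0,0]+S[1,1])
    R=np.array([[np.cos(th),-np.sin(th)],[np.sin(th),np.cos(th)]]);return th,R,b-R@a
E
python3 - <<'E'
from h import *
np.set_printoptions(precision=1,suppress=True)
pts=[((690,363),-48,-160),((691,326),-26,-160),((693,246),26,-160),((694,208),48,-160),((168,318),-26,160),((167,353),-48,160),((176,196),48,160),((174,232),26,160)]
A=[];B=[]
for (u,v),x,y in pts:
    p=atz('top',(120+(u+.5)/3-.5,170+(v+.5)/3-.5),.026); A.append((x,y));B.append(p[:2]*1e3)
th,R,t=fit(A,B);print(np.degrees(th),t);print(np.array(B)-(np.array(A)@R.T+t))
for n,q in dict(pivot=(-74,100),pin=(-74,142),pinclosed=(-32,100),station=(0,70),mirror=(78,65),pushfin=(0,5)).items(): print(n,R@q+t)
# networks in track frame
for n,px,z in [('push',(317,263.3),.045),('pivot',(204.4,296.9),.0445),('pin',(178.9,297.4),.0565),('carr',(286.3,262.8),.026)]:
    print(n,R.T@(atz('top',px,z)[:2]*1e3-t))
d=np.load('d0.npy')
for px in [(317,263),(300,263),(290,240),(204,299),(179,297)]: print(px,atd('top',px,d[px[1],px[0]])*1e3)
# rear bar edge top z=.057, crop x ~597
for v in (200,350): print(R.T@(atz('top',(120+597/3,170+v/3),.057)[:2]*1e3-t))
E
```

```text
-1.482389487170167 [541. -44.]
[[ 0.4  0.6]
 [ 1.   0.3]
 [-1.5 -0.1]
 [ 0.3 -0.5]
 [-1.   0.1]
 [-0.4 -0.8]
 [ 1.   0.3]
 [ 0.3  0. ]]
pivot [469.6  57.9]
pin [470.7  99.9]
pinclosed [511.6  56.8]
station [542.8  26. ]
mirror [620.7  19. ]
pushfin [541.1 -39. ]
push [ -1.1 -98.9]
pivot [-66. 101.]
pin [-68.7 143.3]
carr [  1.2 -42. ]
(317, 263) [ 536.8 -142.9   52.5]
(300, 263) [ 538.7 -111.9   40.3]
(290, 240) [580.5 -93.6  43.7]
(204, 299) [473.7  58.6  47.5]
(179, 297) [476.   98.2  66.9]
[  45.6 -101.5]
[ -44.4 -103.7]
```

jog_arm(plan="22 -32 0 0 0 -5 0;22 -32 0 0 0 -5 0;22 -32 0 0 0 -5 0;22 -32 0 0 0 -5 0;22 -32 0 0 0 -5 0;22 -32 0 0 0 -5 0;22 -32 0 0 0 -5 0;22 -32 0 0 0 -5 0", newtons=20)

```text
time_s: 1.37
tool_pos: [0.3589, 0.3358, 0.2312]
tcp_rot: [[-0.53, 0.848, 0.002], [0.848, 0.53, 0.002], [0.001, 0.003, -1.0]]
wrist_force: [1.3, 0.6, 0.7]
opening: 0.0474
```

jog_arm(plan="15 -32 0 0 0 -4 0;15 -32 0 0 0 -4 0;15 -32 0 0 0 -4 0;15 -32 0 0 0 -4 0;15 -32 0 0 0 -4 0;15 -32 0 0 0 -4 0;15 -32 0 0 0 -4 0;15 -32 0 0 0 -4 0")

```text
time_s: 2.03
tool_pos: [0.4839, 0.0657, 0.2331]
tcp_rot: [[0.031, 0.999, 0.008], [1.0, -0.031, 0.001], [0.001, 0.008, -1.0]]
wrist_force: [0.3, 1.6, -0.7]
opening: 0.0005
```

jog_arm(plan="8 -32 0 0 0 0 0;8 -32 0 0 0 0 0;8 -32 0 0 0 0 0;8 -32 0 0 0 0 0;8 -32 0 0 0 0 0;8 -32 0 0 0 0 0;8 -32 0 0 0 0 0;0 0 0 0 0 0 0")

```text
time_s: 2.7
tool_pos: [0.5434, -0.1762, 0.234]
tcp_rot: [[0.042, 0.999, 0.013], [0.999, -0.042, -0.001], [-0.001, 0.013, -1.0]]
wrist_force: [-1.1, 0.3, 0.1]
opening: 0.0002
```

jog_arm(plan="-3 2 -38 0 0.7 0.9 0;-3 2 -38 0 0 0 0;0 0 -38 0 0 0 0;0 0 -38 0 0 0 0;0 0 -20 0 0 0 0;0 0 0 0 0 0 0")

```text
time_s: 3.2
tool_pos: [0.5375, -0.1742, 0.0585]
tcp_rot: [[0.03, 1.0, 0.008], [1.0, -0.03, -0.005], [-0.004, 0.008, -1.0]]
wrist_force: [0.1, -0.1, 0.1]
opening: 0.0005
```

```bash
python3 - <<'E'
from h import *
snap('top','t1.png')
im=cv2.imread('pics/t1.png')[170:350,120:380]
cv2.imwrite('pics/t1c.png',cv2.resize(im,None,fx=3,fy=3,interpolation=cv2.INTER_CUBIC))
print(manip.observe()['tool_pos'],manip.observe()['tcp_rot'],manip.observe()['wrist_force'])
E
```

```text
[ 0.53793224 -0.17440126  0.06003215] [[ 0.02996725  0.99950782  0.00927844]
 [ 0.99953965 -0.02992161 -0.00501929]
 [-0.0047392   0.00942458 -0.99994436]] [ 0.60222531 -0.12105224 -0.50194513]
```

View pics/t1c.png

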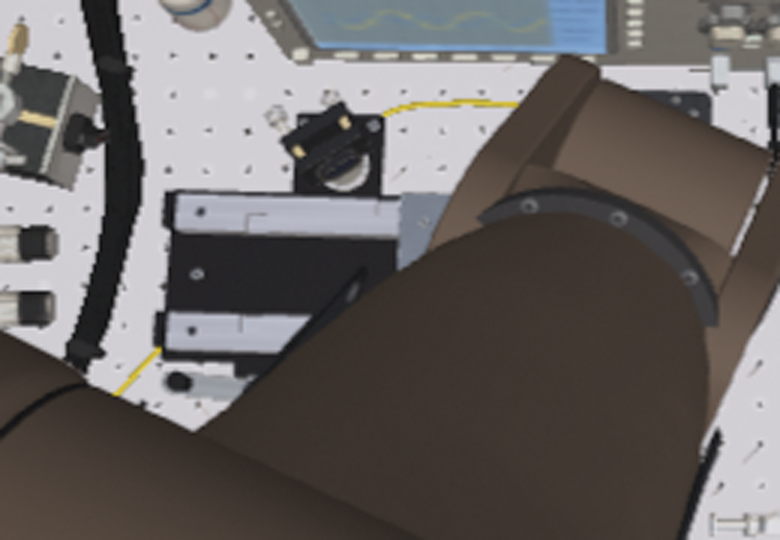

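jog_arm(plan="0 1 -9 0 0 0 0;0 3 0 0 0 0 0;0 3 0 0 0 0 0;0 3 0 0 0 0 0")

```text
time_s: 3.58
tool_pos: [0.5401, -0.1643, 0.055]
tcp_rot: [[0.03, 0.999, 0.015], [1.0, -0.03, -0.008], [-0.007, 0.015, -1.0]]
wrist_force: [0.8, 0.5, 0.5]
opening: 0.0005
```

```bash
python3 - <<'E'
from h import *
snap('side','s1.png')
im=cv2.imread('pics/s1.png')[150:300,180:380]
cv2.imwrite('pics/s1c.png',cv2.resize(im,None,fx=4,fy=4,interpolation=cv2.INTER_CUBIC))
o=manip.observe();print(o['tool_pos'],o['wrist_force'])
E
```

```text
[ 0.54017542 -0.16388147  0.05514154] [-0.13777401  0.25998651  1.21556936]
```

View pics/s1c.png

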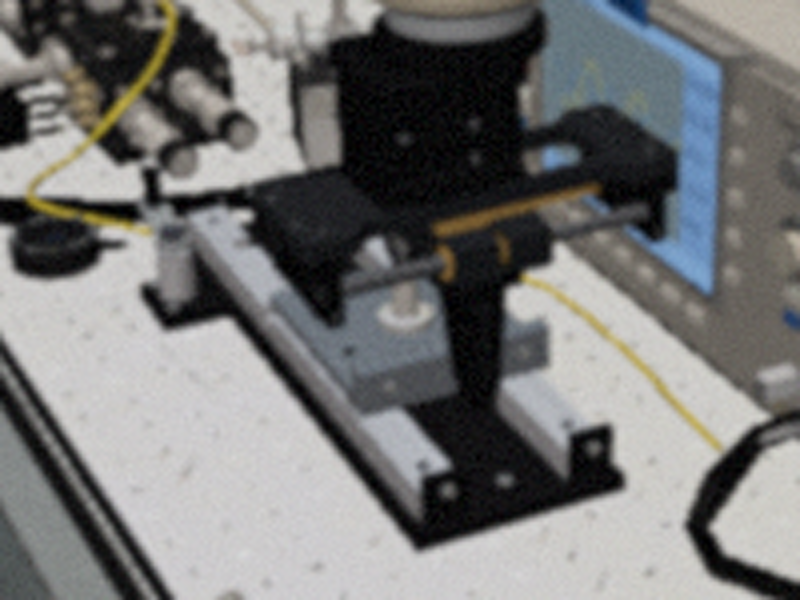

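jog_arm(plan="-2 3 -4 0.4 0.8 0 0;0 3 0 0 0 0 0;0 3 0 0 0 0 0;0 3 0 0 0 0 0")

```text
time_s: 3.97
tool_pos: [0.539, -0.1514, 0.053]
tcp_rot: [[0.029, 1.0, 0.004], [1.0, -0.029, -0.002], [-0.002, 0.004, -1.0]]
wrist_force: [-1.2, -3.0, -3.2]
opening: 0.0006
```

jog_arm(plan="0 3.5 0 0 0 0 0;0 3.5 0 0 0 0 0;0 3.5 0 0 0 0 0;0 3.5 0 0 0 0 0;0 3.5 0 0 0 0 0;0 3.5 0 0 0 0 0")

```text
time_s: 4.47
tool_pos: [0.5392, -0.129, 0.0531]
tcp_rot: [[0.029, 1.0, 0.005], [1.0, -0.029, -0.003], [-0.003, 0.005, -1.0]]
wrist_force: [-0.2, -3.1, -1.2]
opening: 0.0006
```

jog_arm(plan="0 3.5 0 0 0 0 0;0 3.5 0 0 0 0 0;0 3.5 0 0 0 0 0;0 3.5 0 0 0 0 0;0 3.5 0 0 0 0 0;0 3.5 0 0 0 0 0;0 3.5 0 0 0 0 0;0 3.5 0 0 0 0 0")

```text
time_s: 5.13
tool_pos: [0.5395, -0.0979, 0.053]
tcp_rot: [[0.029, 1.0, 0.005], [1.0, -0.029, -0.003], [-0.003, 0.005, -1.0]]
wrist_force: [1.4, -4.8, -2.5]
opening: 0.0007
```

jog_arm(plan="0 3.5 0 0 0 0 0;0 3.5 0 0 0 0 0;0 3.5 0 0 0 0 0;0 3.5 0 0 0 0 0;0 3.5 0 0 0 0 0;0 3.5 0 0 0 0 0")

```text
time_s: 5.63
tool_pos: [0.5401, -0.0748, 0.0531]
tcp_rot: [[0.03, 1.0, 0.007], [1.0, -0.03, -0.004], [-0.004, 0.007, -1.0]]
wrist_force: [0.7, -4.4, -2.7]
opening: 0.0005
```

Now in short calls, watching the force; expected drop near TCP y ≈ -0.049.

jog_arm(plan="0 3.3 0 0 0 0 0;0 3.3 0 0 0 0 0;0 3.3 0 0 0 0 0;0 3.3 0 0 0 0 0")

```text
time_s: 5.97
tool_pos: [0.5406, -0.0602, 0.0533]
tcp_rot: [[0.03, 1.0, 0.008], [1.0, -0.03, -0.004], [-0.004, 0.008, -1.0]]
wrist_force: [1.8, -4.0, -1.6]
opening: 0.0002
```

jog_arm(plan="0 3.3 0 0 0 0 0")

```text
time_s: 6.05
tool_pos: [0.5406, -0.0566, 0.0533]
tcp_rot: [[0.03, 1.0, 0.008], [1.0, -0.03, -0.004], [-0.004, 0.008, -1.0]]
wrist_force: [2.5, -4.0, -1.9]
opening: 0.0008
```

jog_arm(plan="0 3 0 0 0 0 0")

```text
time_s: 6.13
tool_pos: [0.5407, -0.0533, 0.0533]
tcp_rot: [[0.03, 1.0, 0.008], [1.0, -0.03, -0.004], [-0.004, 0.008, -1.0]]
wrist_force: [1.8, -4.1, -1.9]
opening: 0.0007
```

jog_arm(plan="0 3 0 0 0 0 0")

```text
time_s: 6.22
tool_pos: [0.5404, -0.0499, 0.0534]
tcp_rot: [[0.029, 1.0, 0.008], [1.0, -0.029, -0.004], [-0.004, 0.008, -1.0]]
wrist_force: [1.4, -6.9, 2.2]
opening: 0.0007
```

jog_arm(plan="0 2 0 0 0 0 0")

```text
time_s: 6.3
tool_pos: [0.5408, -0.0492, 0.0537]
tcp_rot: [[0.028, 1.0, 0.009], [1.0, -0.028, -0.007], [-0.006, 0.009, -1.0]]
wrist_force: [-2.0, -38.8, -1.3]
opening: 0.0004
```

jog_arm(plan="0 -4 0 0 0 0 0;0 -6 0 0 0 0 0;0 -12 0 0 0 0 0;0 -12 0 0 0 0 0;0 0 0 0 0 0 0")

```text
time_s: 6.72
tool_pos: [0.5393, -0.0843, 0.0537]
tcp_rot: [[0.026, 1.0, 0.005], [1.0, -0.026, -0.006], [-0.005, 0.006, -1.0]]
wrist_force: [-0.5, 0.2, 0.3]
opening: 0.0008
```

```bash
python3 - <<'E'
from h import *
snap('side','s2.png')
im=cv2.imread('pics/s2.png')[150:300,180:380]
cv2.imwrite('pics/s2c.png',cv2.resize(im,None,fx=4,fy=4,interpolation=cv2.INTER_CUBIC))
o=manip.observe();print(o['tool_pos'],o['wrist_force'],o['time_s'])
E
```

```text
[ 0.53919611 -0.08368348  0.053646  ] [ 0.12312564 -0.2255994  -0.10472943] 6.7667
```

View pics/s2c.png

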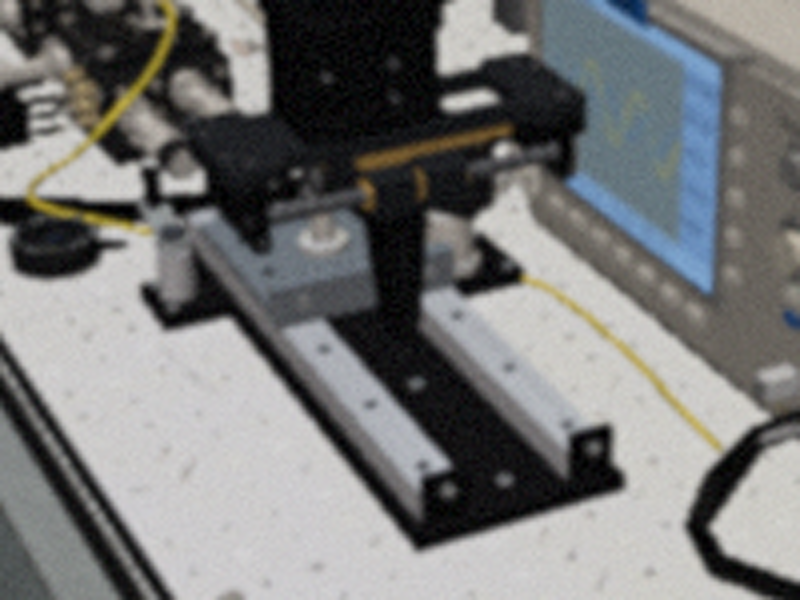

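jog_arm(plan="0 0 38 0 0 0 0;0 0 38 0 0 0 0;0 0 38 0 0 0 0;-18 20 20 0 0 0 0;-18 33 0 0 0 0 0;-18 33 0 0 0 0 0;-18 33 0 0 0 0 0;-18 33 0 0 0 0 0")

```text
time_s: 7.43
tool_pos: [0.446, 0.0684, 0.1922]
tcp_rot: [[0.039, 0.999, 0.004], [0.999, -0.039, -0.002], [-0.002, 0.004, -1.0]]
wrist_force: [0.3, -0.2, -0.1]
opening: 0.0006
```

jog_arm(plan="-10 35 0 0 0 0 0;0 0 0 0 0 0 0;0 0 0 0 0 0 0")

```text
time_s: 7.68
tool_pos: [0.4307, 0.1098, 0.1929]
tcp_rot: [[0.033, 0.999, 0.003], [0.999, -0.033, -0.001], [-0.001, 0.003, -1.0]]
wrist_force: [0.2, -0.3, -0.3]
opening: 0.0005
```

```bash
python3 - <<'E'
from h import *
im,d=snap('top','t2.png'); np.save('d2.npy',d)
im=cv2.imread('pics/t2.png')[170:350,120:380]
cv2.imwrite('pics/t2c.png',cv2.resize(im,None,fx=3,fy=3,interpolation=cv2.INTER_CUBIC))
snap('side','s3.png')
im=cv2.imread('pics/s3.png')[150:300,180:380]
cv2.imwrite('pics/s3c.png',cv2.resize(im,None,fx=4,fy=4,interpolation=cv2.INTER_CUBIC))
o=manip.observe();print(o['tool_pos'],o['wrist_force'],o['time_s'])
print(o['tcp_rot'])
E
```

```text
[0.43138377 0.10865288 0.19274069] [-0.70865379 -0.76020611  0.26447479] 7.7833
[[ 0.03558158  0.9993626   0.0028896 ]
 [ 0.99936619 -0.03557827 -0.00118946]
 [-0.00108589  0.00293009 -0.99999512]]
```

View pics/t2c.png

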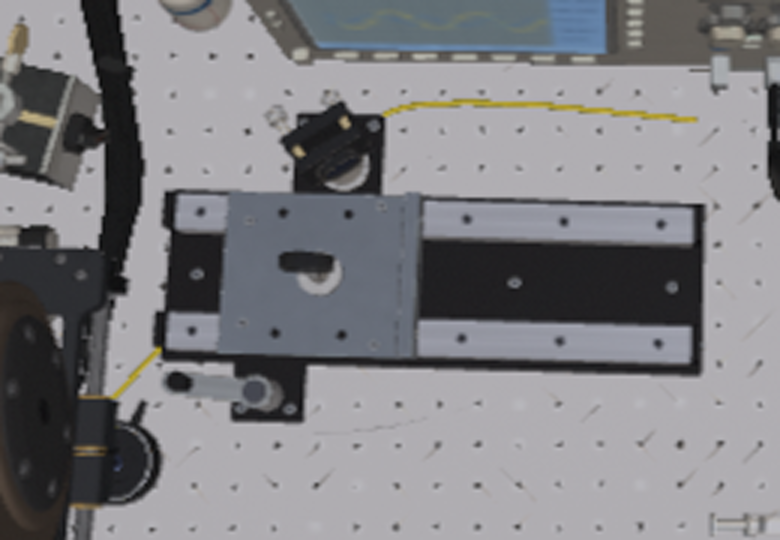

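View pics/s3c.png

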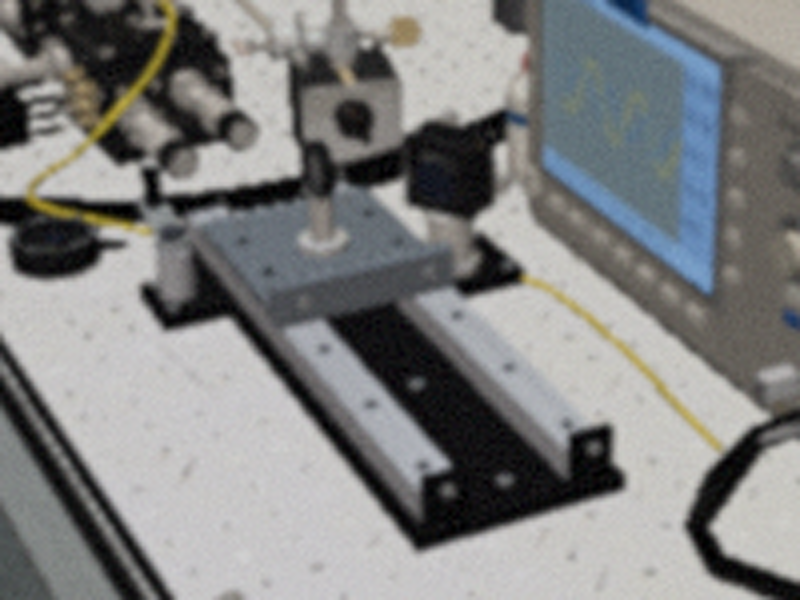

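```bash
python3 - <<'E'
from h import *
np.set_printoptions(precision=1,suppress=True)
d0=np.load('d0.npy');d=np.load('d2.npy')
def z(d,c0,c1,r0,r1):
    return np.median([atd('top',(c,r),d[r,c])[2] for c in range(c0,c1) for r in range(r0,r1) if d[r,c]>0])*1e3
print('before',z(d0,258,270,238,245),z(d0,256,268,278,284),z(d0,290,312,240,250))
for b in [(198,206,238,245),(198,206,276,282),(235,250,238,245),(235,250,276,282)]: print('after',z(d,*b))
print('rail',z(d,270,340,240,246),z(d,270,340,280,286))
for u,v,n,zz in [(178,381,'pin',.0665),(256,390,'hub',.0445),(256,390,'hub',.050)]:
    px=(120+u/3,170+v/3); print(n,atz('top',px,zz)*1e3)
r=range(286,312)
print([ (c,rr) for c in (0,) for rr in ()])
for rr in (294,296,297,298,300): print(rr,[round(float(atd('top',(c,rr),d[rr,c])[2]*1e3)) for c in range(174,214,2)])
for s in ('clip_pin','clip_pivot','push_bar'):
    for r in spotter.pinpoint(s,'side')[:1]+[]: print(s,r,atz('side',r['pixel'],{'clip_pin':.0565,'clip_pivot':.0445,'push_bar':.039}[s])*1e3)
E
```

```text
before 42.095517345300316 41.907477321527445 41.77951203218733
after 36.47474872296558
after 36.43185710248409
after 35.37790559247278
after 35.86304468794699
rail 24.963459179695114 24.702171461811638
pin [476.   97.7  66.5]
hub [472.1  56.8  44.5]
hub [471.7  55.6  50. ]
[]
294 [-4, 43, 64, 64, 46, 44, 2, -3, 1, -1, -3, -3, 10, 8, 8, 11, 9, 9, 11, 8]
296 [41, 66, 67, 65, 66, 43, 43, 42, 42, 46, 42, 38, 46, 45, 44, 43, 45, 46, 9, 8]
297 [46, 65, 64, 67, 67, 46, 45, 46, 42, 41, 44, 42, 44, 42, 41, 51, 50, 43, 35, 9]
298 [40, 64, 67, 68, 59, 47, 44, 44, 44, 43, 45, 42, 43, 42, 48, 48, 50, 44, 42, 21]
300 [-3, 44, 64, 65, 49, 43, 47, 43, 43, 43, 45, 41, 42, 45, 48, 48, 48, 51, 47, 28]
clip_pin {'pixel': [217.6, 198.2], 'confidence': 0.59} [476.6  89.1  56.5]
clip_pivot {'pixel': [224.6, 206.7], 'confidence': 0.57} [482.7  65.5  44.5]
push_bar {'pixel': [271.5, 220.9], 'confidence': 0.58} [547.1 -35.   39. ]
```

jog_arm(plan="2 -4 -35 0 0 0.5 0;2 -4 -35 0 0 0 0;0 0 -30 0 0 0 0;0 0 -15 0 0 0 0;0 0 -5 0 0 0 0;0 0 0 0 0 0 0")

```text
time_s: 8.43
tool_pos: [0.4397, 0.0937, 0.0688]
tcp_rot: [[0.039, 0.999, 0.008], [0.999, -0.039, -0.001], [-0.001, 0.009, -1.0]]
wrist_force: [0.7, 0.2, 0.2]
opening: 0.0001
```

jog_arm(plan="3 5 -1 0 0 0 0;4 1 0 0 0 0 0;4 0 0 0 0 0 0;4 0 0 0 0 0 0;4 0 0 0 0 0 0")

```text
time_s: 8.85
tool_pos: [0.4623, 0.0996, 0.0711]
tcp_rot: [[0.041, 0.999, 0.013], [0.999, -0.041, -0.001], [-0.0, 0.013, -1.0]]
wrist_force: [-0.2, 0.4, 0.9]
opening: 0.0006
```

```bash
python3 - <<'E'
from h import *
snap('side','s4.png')
im=cv2.imread('pics/s4.png')[150:300,180:380]
cv2.imwrite('pics/s4c.png',cv2.resize(im,None,fx=4,fy=4,interpolation=cv2.INTER_CUBIC))
o=manip.observe();print(o['tool_pos'],o['wrist_force'],o['time_s'])
E
```

```text
[0.46316396 0.09962254 0.07110377] [0.68418233 0.07955742 0.13374558] 8.9
```

View pics/s4c.png

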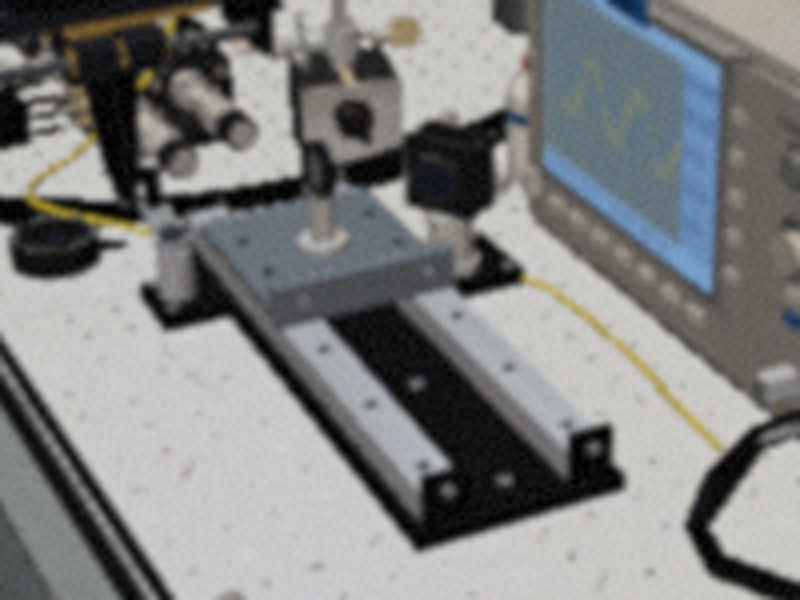

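jog_arm(plan="4 0 -2 0 0.7 0 0;4 0 -1 0 0 0 0;4 0 -0.3 0 0 0 0;4 1 -0.3 0 0 0 0;4 1 -0.3 0 0 0 0")

```text
time_s: 9.32
tool_pos: [0.4841, 0.1015, 0.0675]
tcp_rot: [[0.041, 0.999, -0.001], [0.999, -0.041, -0.001], [-0.001, -0.001, -1.0]]
wrist_force: [-2.3, -2.2, 0.2]
opening: 0.0004
```

jog_arm(plan="4 -1 0.3 0 0 0 0;4 -2 0 0 0 0 0;4 -3 0 0 0 0 0;3 -4 0 0 0 0 0")

```text
time_s: 9.65
tool_pos: [0.5, 0.0915, 0.0672]
tcp_rot: [[0.04, 0.999, -0.003], [0.999, -0.04, -0.001], [-0.001, -0.003, -1.0]]
wrist_force: [-0.6, 0.1, 1.2]
opening: 0.0005
```

```bash
python3 - <<'E'
from h import *
snap('side','s5.png')
im=cv2.imread('pics/s5.png')[150:300,180:380]
cv2.imwrite('pics/s5c.png',cv2.resize(im,None,fx=4,fy=4,interpolation=cv2.INTER_CUBIC))
o=manip.observe();print(o['tool_pos'],o['wrist_force'],o['time_s'])
E
```

```text
[0.50061295 0.09085211 0.0672952 ] [-0.9124281  -0.90158     0.79628204] 9.7
```

View pics/s5c.png

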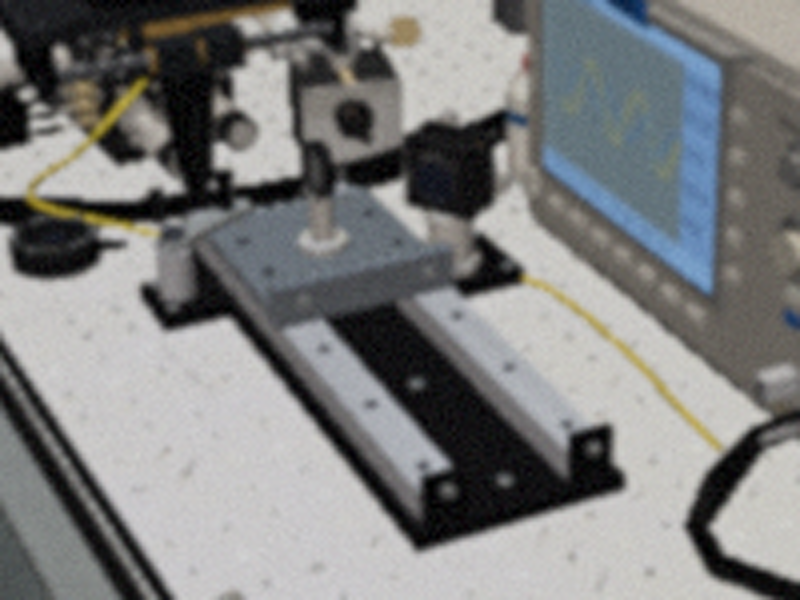

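jog_arm(plan="3 -3 0 0 0 0 0;2 -4 0 0 0 0 0;2 -4 0 0 0 0 0;1 -3 0 0 0 0 0")

```text
time_s: 10.03
tool_pos: [0.5099, 0.0755, 0.0674]
tcp_rot: [[0.041, 0.999, -0.001], [0.999, -0.041, -0.001], [-0.001, -0.001, -1.0]]
wrist_force: [0.2, -0.0, 0.4]
opening: 0.0002
```

jog_arm(plan="0 -2 0 0 0 0 0")

```text
time_s: 10.12
tool_pos: [0.5102, 0.0732, 0.0675]
tcp_rot: [[0.041, 0.999, -0.001], [0.999, -0.041, -0.0], [-0.0, -0.001, -1.0]]
wrist_force: [-0.0, 14.9, 0.3]
opening: 0.0006
```

jog_arm(plan="0 5 0 0 0 0 0;0 8 0 0 0 0 0;-2 12 20 0 0 0 0;-10 15 38 0 0 0 0;-20 20 30 0 0 0 0;-35 15 0 0 0 0 0;-35 10 0 0 0 0 0;0 0 0 0 0 0 0")

```text
time_s: 10.78
tool_pos: [0.4055, 0.1622, 0.1587]
tcp_rot: [[0.044, 0.999, 0.003], [0.999, -0.044, 0.001], [0.001, 0.003, -1.0]]
wrist_force: [0.9, -0.3, 0.4]
opening: 0.0005
```

```bash
python3 - <<'E'
from h import *
np.set_printoptions(precision=1,suppress=True)
im,d=snap('top','t3.png')
im=cv2.imread('pics/t3.png')[170:350,120:380]
cv2.imwrite('pics/t3c.png',cv2.resize(im,None,fx=3,fy=3,interpolation=cv2.INTER_CUBIC))
snap('side','s6.png')
im=cv2.imread('pics/s6.png')[150:300,180:380]
cv2.imwrite('pics/s6c.png',cv2.resize(im,None,fx=4,fy=4,interpolation=cv2.INTER_CUBIC))
def z(c0,c1,r0,r1): return np.median([atd('top',(c,r),d[r,c])[2] for c in range(c0,c1) for r in range(r0,r1) if d[r,c]>0])*1e3
for b in [(198,206,238,245),(198,202,280,284),(235,250,238,245),(235,250,276,282)]: print('after',z(*b))
o=manip.observe();print(o['tool_pos'],o['wrist_force'],o['time_s'])
E
```

```text
after 35.92253754067115
after 36.03173112505564
after 36.22433782721713
after 35.84613404119041
[0.4 0.2 0.2] [-0.  -0.1 -0.4] 10.8833
```

View pics/t3c.png

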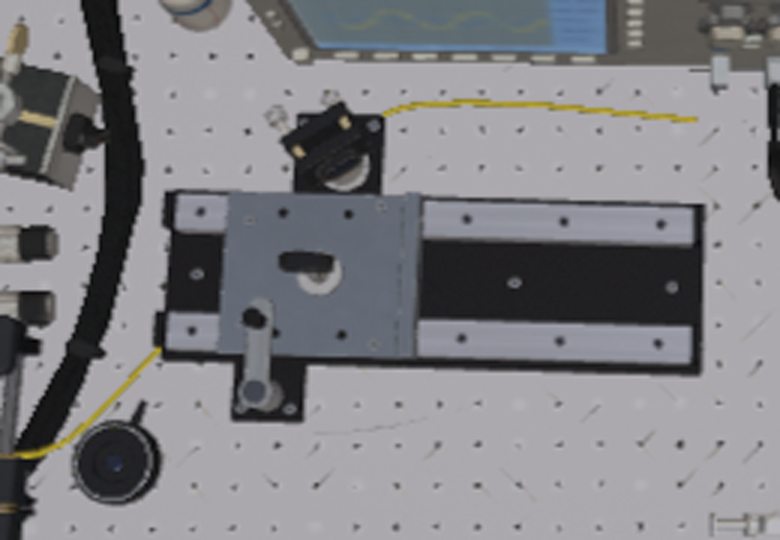

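View pics/s6c.png

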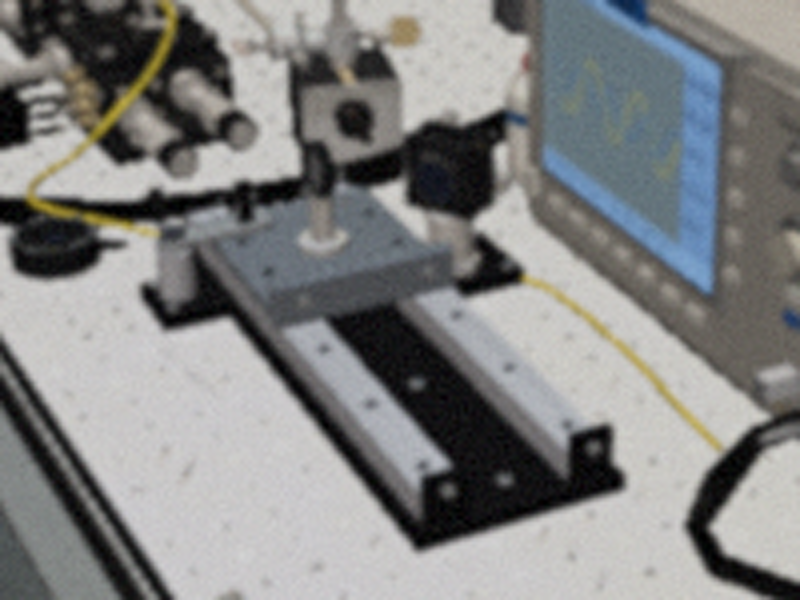

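```bash
python3 -c "
from cell import manip; print(manip.close_job())"
```

```text
the job is handed in; nothing more can be done
None
```

The carriage is sitting flat in its notches and the retaining clip is closed over its edge. I handed the job in at about 10.9 s of the 45 s allowed.

- **Carriage:** I pushed the middle of the push bar with the closed fingertips at about 40 mm/s. It stopped dead within about 1 mm of where I expected the station. The push force was about 39 N when I stopped, which is under the 50 N limit but closer to it than ideal. I backed off at once. By the camera's depth reading, the plate top went from about 42 mm to about 36 mm above the table. It was level to about 1 mm at four points, both before and after the clip was closed.
- **Clip:** I swung it round by its thumb pin until it met its stop, where the force rose to about 15 N. The last top picture shows it square across the carriage's edge, pointing at +x in the track frame.
- **Final state:** The fingers are clear, the wrist force is about 0, and the mirror, the sensor and the part of the bottle in view look unmoved. I did not recheck the loose things on the right side of the table, but the arm never went near them.
- **Disagreements:** The networks put the clip pivot 8 to 13 mm from the position I fitted from the rails. I used the rail fit and the picture's own pixels instead, and the contacts came where those predicted.

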